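# Turn the sauce crock's notched lid onto its pin and press it home

### The arm

A 6-joint arm with a two-finger parallel gripper is mounted at the origin on the work surface. World frame = base frame: x ahead of the robot, y to its left, z up, the work surface at z = 0. Lengths are in m, angles in rad, forces in N, time in s.
With the tool pointing down it reaches from about 0.3 to 0.85 m from the base axis. Payload 5.4 kg.
Tool frame: the origin (TCP) lies on the centre line of the jaws, within the pads' length; the fingertips stand ahead of it and the grasp point (between the pads) lies 11 mm behind it (robot.nose_length is the z of the fingertips in the tool frame, in m); z points along the fingers, y is the line along which they close (so a half turn about z gives the same grasp; the last joint's range is limited). The gripper opens to 85 mm and grips with 20 to 120 N. Pads are 22 mm wide; open, the fingers measure 114 mm over their backs; the gripper's body (76 mm by 85 mm) begins 54 mm behind the grasp point. The pads swing forward as they close: fully open they stand 13 mm farther back than shut.
Start: joints at [-1.409, 0.158, 1.597, -0, 1.386, -0.21], TCP at [0.209, -0.536, 0.239] pointing down, gripper open.
Joint ranges: [-2.91, 2.91], [-0.94, 2.29], [0.18, 2.7], [-1.29, 4.43], [0.17, 2.64], [-3, 3]. Speed limits (rad/s): [2.57, 2.57, 3.14, 3.14, 3.14, 3.14].

### API

Orientations are given as a unit quaternion [x, y, z, w].
In Python, from rig import robot gives the robot as it stands.
- The arm moves only by the shell command python3 -m pendant 'ROWS'. ROWS is JSON, one flat list of numbers, 7 for each row, row after row: the shift along the world's x, y, z in mm, then the turn, a rotation vector about the world's x, y, z in rad, then the gripper's target within -1 to 1 (shut at 1, half-way at 0, fully open at -1). In form: [dx, dy, dz, ax, ay, az, fingers, dx, dy, dz, ax, ay, az, fingers, ...]. A call has exactly 8 rows; each row shifts and turns the commanded pose from where the row before left it; what a row does not reach is not made up. A row lasts 1/12 s, in which the tool goes at most 41.7 mm and 7.16 degrees, less where a joint would pass 70% of its speed; a pose out of reach is approached as far as the arm can. A call is refused whole if a number of a shift passes 41.7 or a number of a turn 0.125, either way. A call with a gripper value outside its range is refused whole. The fingers move at their own pace and stop on an object; the grip force is fixed at half the most. Time passes only in rows, so rows that do not move let the fingers close, or fill a call up. It gives the time, the measured TCP pose, the force, the opening and the grip force at its end, in the units of the state.
- robot.observe(): the state, without advancing time (a new reading comes with each control period).
- robot.camera(name): name is "scene" or "top"; returns a dict with "image" (400x640x3 uint8, blue, green, red), "fx", "fy", "cx", "cy" (pixels), "extrinsics" (4x4, takes a point from camera to world coordinates). Camera axes: x right, y down, z forward; pixel columns grow to the right and rows downward; lengths in m; the calibration is good to about 2 mm. A picture is of the moment at which its call begins. There is no depth.
- robot.sign_off(): hands the job in; it is judged then, once.
The state is a dict: "clock": time; "q": joint angles; "joint_vel": joint speeds; "joint_efforts": joint torques, N m; "ee_pos": TCP position; "orientation": TCP orientation; "wrist_force": force on the tool from outside, world axes, zero at the start; "ft_torque": the same for the moment, N m; "finger_gap": finger opening in m; "gripper_force": force on a finger pad.
Only numpy, scipy, OpenCV 4.12 (cv2) and the standard library are available. Lean on these libraries where they do the work, as an engineer would, in place of code of your own. Each camera call takes 0.05 s, during which the arm holds its last target. There are 200 camera calls.

### The job

One brown sauce crock has a lid with a stud and a notch in its edge, and the lid is riding up on the steel pin at the rim. With a fingertip push the stud round until the notch is over the pin, then press the lid down until it is fully home. Nothing is to be lifted, neither the lid nor anything else, and the other things on the counter are left where they stand.

Things in the scene. Friction and masses are not known exactly. Their poses are not given: they have to be found in the camera images.
- pin (a point): the steel pin on the rim of the task's crock: a round bar 8 mm thick that lies radially across the rim, rounded on top, with a short thicker upright end just outside the lid. This point is on top of the lying bar, 67 mm out from the crock's axis. The pin is fixed to the crock. Its upright end is 12 mm thick, stands 82 mm out from the axis, and its top is 13 mm above this point.
- notch (a point): middle of the U-shaped notch in the edge of the lid, on the lid's underside, 67 mm out from the lid's axis. The notch is 14 mm wide with straight sides, open at the lid's edge, about 24 mm deep (inwards) and goes through the lid. When it is over the pin this point is above pin; the lid can then go down.
- stud (a point): centre of the top of the wooden stud that stands on the lid: an upright round peg 20 mm across and 22 mm tall, 48 mm out from the lid's axis, exactly opposite the notch. The lid's top face is 22 mm below this point.
- lid_centre (a point): centre of the lid's flat top face, on the upright axis about which the lid turns. The lid is a wooden disc 144 mm across and 10 mm thick on a snug rubber seal that keeps it centred and level: it can only turn, and move up or down, and stays where it is left. At the start it rests on top of the pin, its top face 150 mm above the table; fully home the face is 141 mm above.
- crock: the task's crock: brown, round-bellied, 176 mm across, rim 130 mm above the table, fixed to the table, origin under its centre, on the lid's axis. Turning the lid takes about 1 to 2 N sideways at the stud; it turns either way, and the shorter way to the pin is always free.
- lid_drop (a joint): how far the lid has gone down, m: 0 resting on the pin, 0.009 fully home, negative if it is lifted (stop at -0.03). With the notch over the pin the lid goes down with 3 to 5 N of push, anywhere on it, and it stays down.
- crock_knob: brown crock like the task's, 130 mm to the rim, with a plain lid and a round knob on it (168 mm tall in all); fixed; origin under its centre. Not to be worked on
- crock_bar: brown crock like the task's, with a plain lid and a bar handle on it (156 mm tall in all); fixed; origin under its centre. Not to be worked on
- bottle: amber glass bottle, 56 mm across, 130 mm tall; loose bystander; origin under its centre
- dish: white ceramic bowl, 90 mm across, 25 mm tall; loose bystander; origin under its centre
- cup: black plastic tumbler, 72 mm across, 110 mm tall; loose bystander; origin under its centre
- jar: glass jar with a steel cap, 60 mm across, 80 mm tall; loose bystander; origin under its centre
- ladle: steel serving spoon lying flat, 200 mm long; loose bystander; origin under its middle
- plate: square cream plate, 110 mm wide, 16 mm tall, with four compartments; loose bystander; origin under its centre
Mind the look-alikes: they are no part of the job. What is shaped like the crock but blue, green or purple is not meant.

How it is judged:
By the outcome, as a careful person would: the job done as asked, in the order asked, and still so for the second after the job is handed in, with the robot touching nothing.
It also fails if it takes over 56 s, if anything falls off the work surface, if the arm or the gripper's body presses on something with over 40 N, if the wrist force passes 120 N, or if a joint passes its speed limit or range.

## Working session

There is one attempt and no reset: what is moved stays moved. The work goes in short steps, Python scripts to look and compute and a shell command to move; the robot and the scene stay as the last step left them, time stands still between calls to the robot, and variables do not carry over. Pictures are saved under pics/ and viewed, at most 10 in all, crops included, and the job is handed in when it is done.

```bash
mkdir -p pics; python3 - <<'E'
from rig import robot
import cv2,numpy as np,pickle
for n in("top","scene"):
    c=robot.camera(n);cv2.imwrite(f"pics/{n}0.png",c["image"]);pickle.dump(c,open(n+".pkl","wb"))
    print(n,c["fx"],c["cx"],c["cy"],np.round(c["extrinsics"],3).tolist())
s=robot.observe();print(s,robot.nose_length)
E
```

```text
top 453.8928712263418 318.6792251801046 203.98545153934566 [[-0.009, -0.985, 0.17, 0.26], [-1.0, 0.007, -0.013, -0.016], [0.012, -0.17, -0.985, 1.547], [0.0, 0.0, 0.0, 1.0]]
scene 475.39901401277353 321.18825704227305 201.68767788921085 [[0.351, 0.889, -0.294, 0.935], [0.936, -0.331, 0.117, -0.216], [0.007, -0.316, -0.949, 1.645], [0.0, 0.0, 0.0, 1.0]]
{'clock': 0.1, 'q': array([-1.40909459e+00,  1.59001493e-01,  1.59810559e+00, -3.51658569e-05,
        1.38618793e+00, -2.10108313e-01]), 'joint_vel': array([-0.00127106, -0.0022339 , -0.00344944, -0.00176729,  0.00052604,
        0.0028527 ]), 'joint_efforts': array([-8.30663957e-04, -3.96987891e+01, -3.32338822e+01, -2.44359953e-04,
        4.28455605e-03,  4.27271505e-05]), 'ee_pos': array([ 0.2087784 , -0.53519375,  0.23840701]), 'orientation': array([ 9.82768416e-01,  1.84839160e-01,  3.32293382e-06, -8.51346412e-04]), 'wrist_force': array([ 0.38636049,  0.44487012, -0.38218532]), 'ft_torque': array([-0.05107455, -0.00574819,  0.00959787]), 'gripper_force': 0.0, 'finger_gap': 0.085427272075877} 0.008
```

View pics/top0.png

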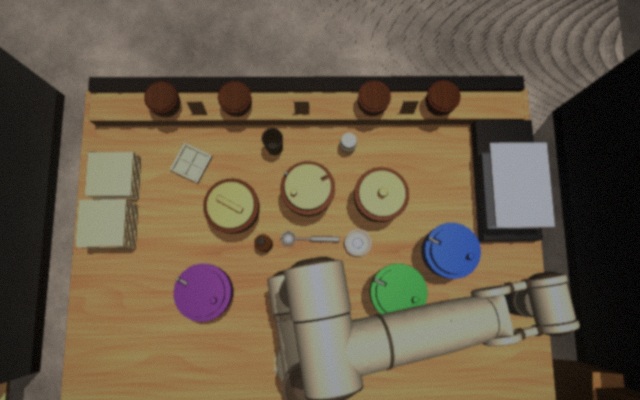

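View pics/scene0.png

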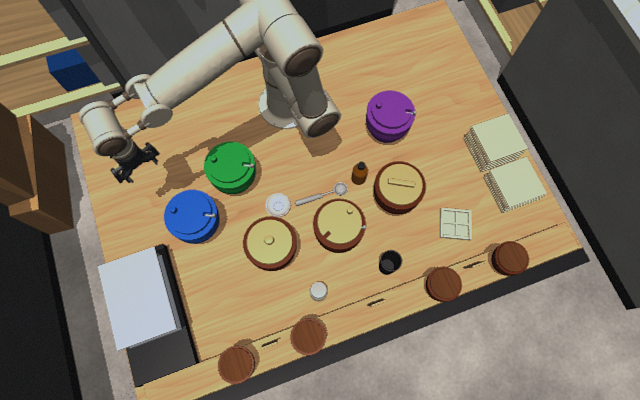

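Brown candidates in the top view are (231,206) with a bar handle, (381,193) with a round knob, and (307,189) with a stud, notch and pin. The last fits the task. The blue, green and purple ones are decoys. I'll confirm in an enlarged crop.

```bash
python3 - <<'E'
import cv2,numpy as np
a=cv2.imread("pics/top0.png")[154:224,272:342];b=cv2.imread("pics/scene0.png")[190:260,305:375]
cv2.imwrite("pics/c0.png",np.hstack([cv2.resize(i,(400,400),interpolation=cv2.INTER_CUBIC) for i in(a,b)]))
E
```

```text
(no output)
```

View pics/c0.png

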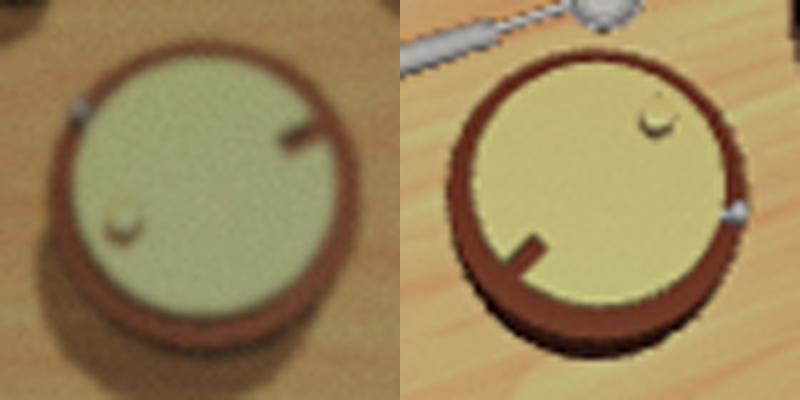

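The crop confirms it: the brown crock has a stud (crop 122,215), a notch (300,137) and a steel pin (80,108). The scene-side half shows the stud at (656,110), pin at (738,208) and notch at (528,255).

```bash
cat > h.py <<'E'
import numpy as np,pickle
def px(cam,u,v,z):
    c=pickle.load(open(cam+".pkl","rb"));T=c["extrinsics"]
    d=T[:3,:3]@[(u-c["cx"])/c["fx"],(v-c["cy"])/c["fy"],1];o=T[:3,3]
    return (o+d*(z-o[2])/d[2])[:2]
E
python3 - <<'E'
from h import *
k=70/400
T=lambda x,y,z:px("top",272+x*k-.4,154+y*k-.4,z)
S=lambda x,y,z:px("scene",305+(x-400)*k-.4,190+y*k-.4,z)
for n,f,P in(("top",T,[(204,187),(122,215),(300,137),(80,108)]),("scene",S,[(599,183),(656,110),(528,255),(738,208)])):
    R=[f(*p,z) for p,z in zip(P,(.150,.172,.150,.153))]
    print(n,np.round(R[0],4))
    for r in R[1:]:
        d=r-R[0];print(np.round(r,4),np.hypot(*d).round(4),np.degrees(np.arctan2(d[1],d[0])).round(1))
# neighbours
print("knob",px("top",380,192,.15),"bar",px("top",231,205,.15))
E
```

```text
top [5.573e-01 5.000e-04]
[0.5374 0.0446] 0.0484 114.2
[ 0.5851 -0.0527] 0.06 -62.3
[0.6016 0.0686] 0.0813 57.0
scene [5.571e-01 4.000e-04]
[0.5337 0.0433] 0.0488 118.6
[ 0.5825 -0.0527] 0.0589 -64.4
[0.5993 0.0688] 0.0804 58.3
knob [ 0.53755607 -0.22792814] bar [0.49936505 0.23846265]
```

```bash
python3 -m pendant '[15,25,1,0,0,0.01,1,15,25,1,0,0,0.01,1,15,25,1,0,0,0.01,1,15,25,1,0,0,0.01,1,15,25,1,0,0,0.01,1,15,25,1,0,0,0.01,1,15,25,0,0,0,0.01,1,15,25,0,0,0,0.01,1]'; python3 -m pendant '[15,25,0,0,0,0.01,1,15,25,0,0,0,0,1,15,25,0,0,0,0,1,15,25,0,0,0,0,1,15,25,0,0,0,0,1,15,25,0,0,0,0,1,15,25,0,0,0,0,1,15,25,0,0,0,0,1]'; python3 -m pendant '[15,25,0,0,0,0,1,15,25,0,0,0,0,1,15,25,0,0,0,0,1,15,25,0,0,0,0,1,15,25,0,0,0,0,1,15,25,0,0,0,0,1,15,25,0,0,0,0,1,0,0,0,0,0,0,1]'
```

```text
clock: 0.77
ee_pos: [0.3293, -0.3342, 0.2449]
orientation: [0.975, 0.224, -0.0, -0.0]
wrist_force: [-0.3, -0.5, 0.3]
finger_gap: -0.0002
gripper_force: 0.0
clock: 1.43
ee_pos: [0.4491, -0.1342, 0.2449]
orientation: [0.973, 0.229, -0.0, -0.0]
wrist_force: [-0.3, -0.9, -0.3]
finger_gap: 0.0001
gripper_force: 0.0
clock: 2.1
ee_pos: [0.555, 0.0432, 0.2446]
orientation: [0.973, 0.231, 0.0, -0.001]
wrist_force: [0.2, 0.6, 0.2]
finger_gap: 0.0001
gripper_force: 0.0
```

```bash
python3 -m pendant '[6,8,0,0,0,0,1,5,7.5,0,0,0,0,1,0,0,-20,0,0,0,1,0,0,-20,0,0,0,1,0,0,-20,0,0,0,1,0,0,-12,0,0,0,1,0,0,-6,0,0,0,1,0,0,0,0,0,0,1]'; python3 - <<'E'
from rig import robot
import cv2,numpy as np,pickle
r=[]
for n,(y,x) in(("top",(154,272)),("scene",(190,305))):
    c=robot.camera(n);r.append(cv2.resize(c["image"][y:y+70,x:x+70],(400,400),interpolation=cv2.INTER_CUBIC))
cv2.imwrite("pics/c1.png",np.hstack(r))
E
```

```text
clock: 2.77
ee_pos: [0.564, 0.0546, 0.1659]
orientation: [0.974, 0.229, -0.001, -0.0]
wrist_force: [-0.0, -0.8, -0.5]
finger_gap: 0.0001
gripper_force: 0.0
```

View pics/c1.png

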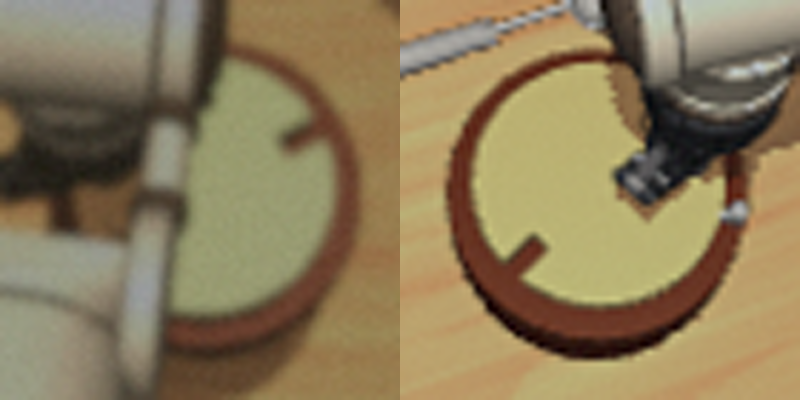

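```bash
cat >> h.py <<'E'
def pj(cam,p):
    c=pickle.load(open(cam+".pkl","rb"));T=c["extrinsics"];q=T[:3,:3].T@(np.array(p)-T[:3,3])
    return np.array([c["cx"]+c["fx"]*q[0]/q[2],c["cy"]+c["fy"]*q[1]/q[2]])
E
python3 - <<'E'
from h import *
a=np.radians(26.5);x=np.array([np.cos(a),np.sin(a),0]);y=np.array([x[1],-x[0],0])
t=np.array([.564,.0546,.158])
for z in (0,.03):
 for i,j in((0,0),(1,1),(1,-1),(-1,1),(-1,-1)):
  u=pj("scene",t+x*.011*i+y*.014*j+[0,0,z]);print(z,i,j,((u+.4-[305,190])/.175+[400,0]).round())
print(((pj("scene",[.535,.0437,.172])+.4-[305,190])/.175+[400,0]).round())
E
```

```text
0 0 0 [692. 158.]
0 1 1 [691. 188.]
0 1 -1 [723. 154.]
0 -1 1 [662. 163.]
0 -1 -1 [694. 128.]
0.03 0 0 [696. 143.]
0.03 1 1 [695. 173.]
0.03 1 -1 [728. 138.]
0.03 -1 1 [665. 148.]
0.03 -1 -1 [698. 113.]
[657. 112.]
```

The stud is hidden behind the gripper, and the tip seems offset from where I predicted. I'll look closer at it in a larger crop.

```bash
python3 - <<'E'
from rig import robot
import cv2
from h import *
c=robot.camera("scene");i=c["image"][175:245,320:410]
i=cv2.resize(i,(720,560),interpolation=cv2.INTER_CUBIC)
a=np.radians(26.5);x=np.array([np.cos(a),np.sin(a),0]);y=np.array([x[1],-x[0],0]);t=np.array([.564,.0546,.158])
for d in (t,t+x*.011+y*.014,t+x*.011-y*.014,[.535,.0437,.172]):
    u=(pj("scene",d)+.5-[320,175])*8;cv2.circle(i,tuple(int(v) for v in u),4,(0,0,255),1)
cv2.imwrite("pics/c2.png",i)
E
```

```text
(no output)
```

View pics/c2.png

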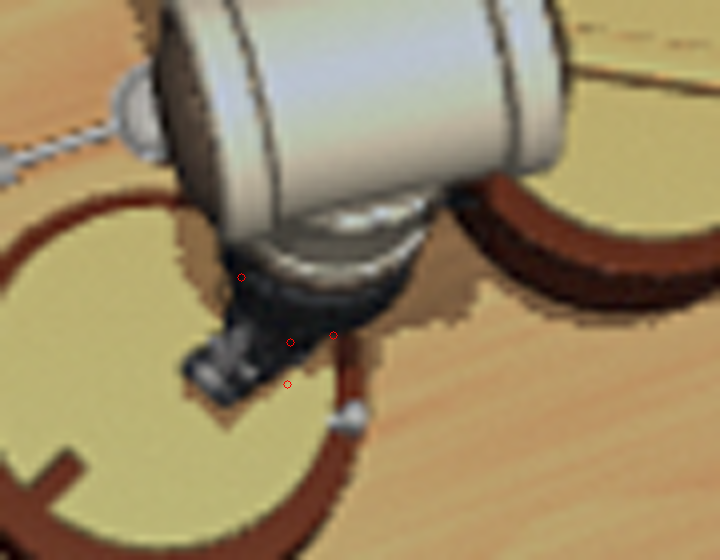

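The tip itself is hidden under the gripper. The blob at (215,375) is a knuckle about 40 mm higher up, clear of everything, and the pin is at (350,415). Next I'll compute the arc.

```bash
python3 - <<'E'
import numpy as np
C=np.array([557.2,0.5])
def P(d):
    a=np.radians(d);return C+48*np.array([np.cos(a),np.sin(a)])-21*np.array([-np.sin(a),np.cos(a)])
th=np.arange(116.5,233,5.8)
p=np.array([P(t) for t in th]);print(p[0],p[-1],th[-1]);print(np.diff(p,axis=0).round(1).tolist())
E
```

```text
[554.57612656  52.82700343] [511.31903126 -24.79697032] 232.49999999999994
[[-5.3, -0.5], [-5.2, -1.1], [-5.1, -1.6], [-4.9, -2.1], [-4.6, -2.6], [-4.4, -3.0], [-4.0, -3.4], [-3.7, -3.8], [-3.3, -4.2], [-2.8, -4.5], [-2.3, -4.8], [-1.9, -5.0], [-1.3, -5.1], [-0.8, -5.2], [-0.3, -5.3], [0.3, -5.3], [0.8, -5.2], [1.3, -5.1], [1.8, -5.0], [2.3, -4.8]]
```

```bash
python3 -m pendant '[-5,-1,0,0,0,0,1,-4.6,-1,0,0,0,0,1,-5.3,-0.5,0,0,0,0.101,1,-5.2,-1.1,0,0,0,0.101,1,-5.1,-1.6,0,0,0,0.101,1,-4.9,-2.1,0,0,0,0.101,1,-4.6,-2.6,0,0,0,0.101,1,-4.4,-3,0,0,0,0.101,1]'
```

```text
clock: 3.58
ee_pos: [0.5257, 0.0421, 0.1683]
orientation: [0.86, 0.511, 0.001, 0.0]
wrist_force: [0.5, 0.9, 1.5]
finger_gap: -0.0002
gripper_force: 0.8
```

```bash
python3 -m pendant '[-4,-3.4,0,0,0,0.101,1,-3.7,-3.8,0,0,0,0.101,1,-3.3,-4.2,0,0,0,0.101,1,-2.8,-4.5,0,0,0,0.101,1,-2.3,-4.8,0,0,0,0.101,1,-1.9,-5,0,0,0,0.101,1,-1.3,-5.1,0,0,0,0.101,1,0,0,0,0,0,0,1]'; python3 - <<'E'
from rig import robot
import cv2
c=robot.camera("scene")["image"];d=robot.camera("top")["image"]
import numpy as np
cv2.imwrite("pics/c3.png",np.hstack([cv2.resize(d[154:224,272:342],(400,400),interpolation=2),cv2.resize(c[190:260,305:375],(400,400),interpolation=2)]))
E
```

```text
clock: 4.25
ee_pos: [0.5063, 0.0105, 0.168]
orientation: [0.631, 0.776, 0.0, 0.001]
wrist_force: [-0.5, -0.2, -0.0]
finger_gap: -0.0
gripper_force: 0.0
```

View pics/c3.png

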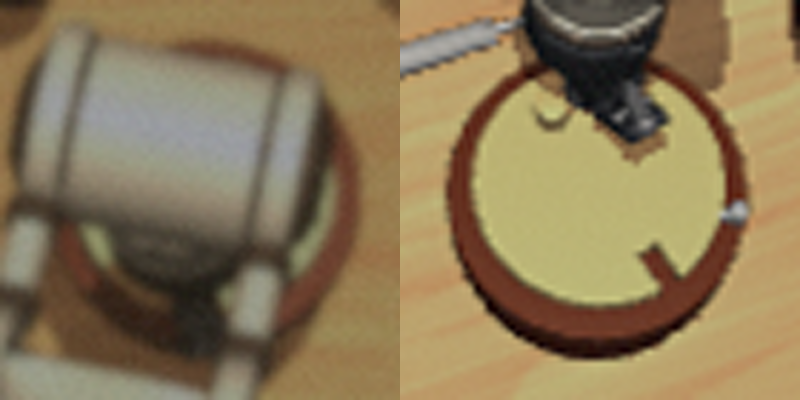

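The lid is turning. The notch is now at scene crop (660,268), with the stud at (552,115) and the pin still at (738,208). I'll work out the angles.

```bash
python3 - <<'E'
from h import *
S=lambda x,y,z:px("scene",305+(x-400)*.175-.4,190+y*.175-.4,z)
for p,z in(((658,267),.15),((552,108),.172),((738,208),.153)):
    d=S(*p,z)-[.5572,.0005];print(np.hypot(*d),np.degrees(np.arctan2(d[1],d[0])))
E
```

```text
0.05916840007828198 12.99030376416374
0.04689308853329675 -164.8812207950693
0.08024139024386902 58.356882935033504
```

```bash
python3 -m pendant '[-0.8,-5.2,0,0,0,0.101,1,-0.3,-5.3,0,0,0,0.101,1,0.3,-5.3,0,0,0,0.101,1,0.8,-5.2,0,0,0,0.101,1,1.3,-5.1,0,0,0,0.101,1,1.8,-5,0,0,0,0.101,1,2.3,-4.8,0,0,0,0.101,1,0,0,0,0,0,0,1]'; python3 - <<'E'
from rig import robot
import cv2
c=robot.camera("scene")["image"]
import numpy as np
cv2.imwrite("pics/c4.png",cv2.resize(c[190:260,305:375],(560,560),interpolation=2))
E
```

```text
clock: 5.02
ee_pos: [0.5121, -0.0251, 0.1675]
orientation: [0.324, 0.946, -0.0, 0.0]
wrist_force: [-0.3, -0.2, 0.3]
finger_gap: -0.0002
gripper_force: 0.0
```

View pics/c4.png

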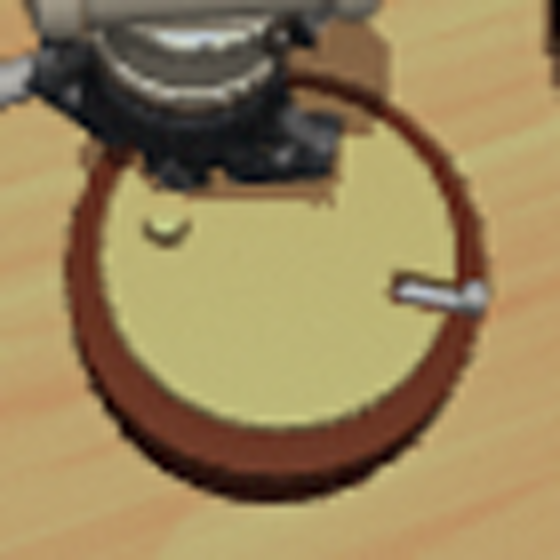

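The notch now sits over the pin. The steel bar shows inside it from (400,285) to (480,295), and the stud is at (165,228). I'll measure the remaining misalignment with an overlay.

```bash
python3 - <<'E'
from rig import robot
import cv2
from h import *
im=robot.camera("scene")["image"][215:240,347:372]
C=np.array([.5572,.0005])
def draw(i,ang,w,r0,r1,z,col):
    a=np.radians(ang);r=np.array([np.cos(a),np.sin(a)]);t=np.array([-r[1],r[0]])
    q=[np.r_[C+r*R+t*s*w/2,z] for R,s in((r1,1),(r0,1),(r0,-1),(r1,-1))]
    cv2.polylines(i,[np.int32([(pj("scene",p)+.5-[347,215])*16 for p in q])],False,col,1)
out=[]
for n in (55.5,58):
    i=cv2.resize(im,(400,400),interpolation=2)
    draw(i,n,.014,.048,.072,.150,(0,0,255));draw(i,58,.008,.048,.08,.138,(255,0,0));out.append(i)
cv2.imwrite("pics/c5.png",np.hstack(out))
E
```

```text
(no output)
```

View pics/c5.png

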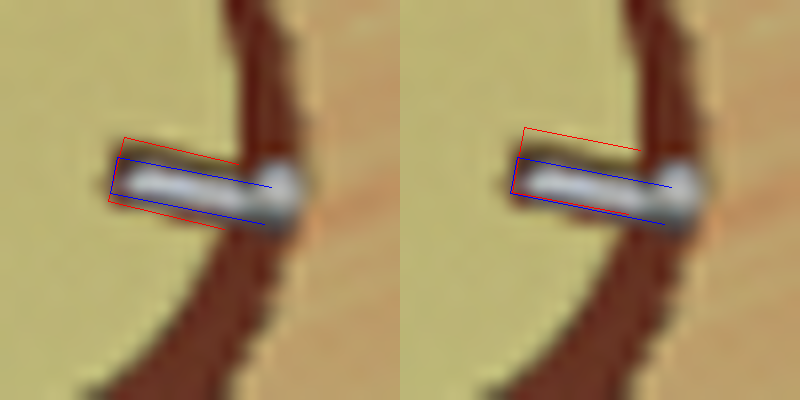

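The overlay puts the notch near 54.5° and the pin near 57°, so about 2.7° remains. I'll nudge it.

```bash
python3 -m pendant '[0.7,-1.1,0,0,0,0.024,1,0.7,-1.1,0,0,0,0.024,1,0,0,0,0,0,0,1,0,0,0,0,0,0,1,-3,4,0,0,0,0,1,0,0,0,0,0,0,1,0,0,0,0,0,0,1,0,0,0,0,0,0,1]'; python3 - <<'E'
from rig import robot
import cv2
from h import *
im=robot.camera("scene")["image"][215:240,347:372]
C=np.array([.5572,.0005])
def draw(i,ang,w,r0,r1,z,col):
    a=np.radians(ang);r=np.array([np.cos(a),np.sin(a)]);t=np.array([-r[1],r[0]])
    q=[np.r_[C+r*R+t*s*w/2,z] for R,s in((r1,1),(r0,1),(r0,-1),(r1,-1))]
    cv2.polylines(i,[np.int32([(pj("scene",p)+.5-[347,215])*16 for p in q])],False,col,1)
out=[]
for n in (55,57):
    i=cv2.resize(im,(400,400),interpolation=2)
    draw(i,n,.014,.048,.072,.150,(0,0,255));draw(i,57,.008,.048,.08,.138,(255,0,0));out.append(i)
cv2.imwrite("pics/c6.png",np.hstack(out))
E
```

```text
clock: 5.78
ee_pos: [0.5103, -0.0229, 0.1674]
orientation: [0.301, 0.954, -0.0, 0.0]
wrist_force: [0.4, 0.3, -0.8]
finger_gap: 0.0
gripper_force: 0.0
```

View pics/c6.png

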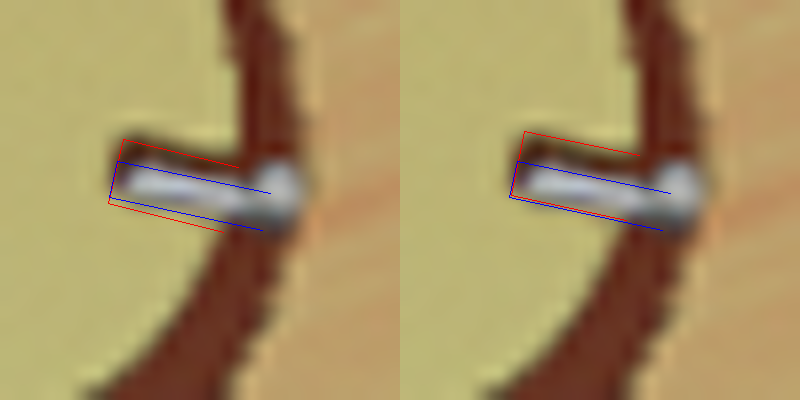

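The notch outline now sits on the pin at 57°. Next I move over the lid centre and press down.

```bash
python3 -m pendant '[-2,3,0,0,0,0,1,0,0,20,0,0,0,1,0,0,8,0,0,0,1,16,6,0,0,0,0,1,16,7,0,0,0,0,1,16,8,0,0,0,0,1,0,0,-15,0,0,0,1,0,0,-10,0,0,0,1]'; python3 -m pendant '[0,0,-4,0,0,0,1,0,0,-2,0,0,0,1,0,0,-2,0,0,0,1,0,0,-2,0,0,0,1,0,0,-1,0,0,0,1,0,0,-1,0,0,0,1,0,0,0,0,0,0,1,0,0,0,0,0,0,1]'
```

```text
clock: 6.5
ee_pos: [0.5572, 0.0012, 0.1701]
orientation: [0.301, 0.954, 0.0, 0.001]
wrist_force: [-1.0, 0.5, -0.4]
finger_gap: -0.0
gripper_force: 0.0
clock: 7.17
ee_pos: [0.5564, 0.0009, 0.1585]
orientation: [0.301, 0.954, 0.0, 0.0]
wrist_force: [0.4, 0.3, -0.0]
finger_gap: 0.0
gripper_force: 0.0
```

```bash
python3 -m pendant '[0,0,-1,0,0,0,1,0,0,-1,0,0,0,1,0,0,-1,0,0,0,1,0,0,-1,0,0,0,1,0,0,0,0,0,0,1,0,0,0,0,0,0,1,0,0,0,0,0,0,1,0,0,0,0,0,0,1]'
```

```text
clock: 7.83
ee_pos: [0.5565, 0.0009, 0.1545]
orientation: [0.301, 0.954, 0.0, 0.0]
wrist_force: [-0.2, -0.9, 2.8]
finger_gap: -0.0002
gripper_force: 1.9
```

```bash
python3 -m pendant '[0,0,-1,0,0,0,1,0,0,-1,0,0,0,1,0,0,-1,0,0,0,1,0,0,-1,0,0,0,1,0,0,-1,0,0,0,1,0,0,0,0,0,0,1,0,0,0,0,0,0,1,0,0,0,0,0,0,1]'
```

```text
clock: 8.5
ee_pos: [0.5563, 0.001, 0.1491]
orientation: [0.301, 0.954, 0.0, 0.0]
wrist_force: [1.1, -0.6, 3.4]
finger_gap: -0.0003
gripper_force: 1.1
```

Nearly home at the expected 0.149. I'll press on until the force rises.

```bash
python3 -m pendant '[0,0,-0.5,0,0,0,1,0,0,-0.5,0,0,0,1,0,0,0,0,0,0,1,0,0,0,0,0,0,1,0,0,0,0,0,0,1,0,0,0,0,0,0,1,0,0,0,0,0,0,1,0,0,0,0,0,0,1]'
```

```text
clock: 9.17
ee_pos: [0.5564, 0.001, 0.149]
orientation: [0.301, 0.954, -0.0, 0.0]
wrist_force: [-0.6, 1.4, 8.1]
finger_gap: -0.0
gripper_force: 3.4
```

```bash
python3 -m pendant '[0,0,-0.5,0,0,0,1,0,0,-0.5,0,0,0,1,0,0,0,0,0,0,1,0,0,0,0,0,0,1,0,0,0,0,0,0,1,0,0,0,0,0,0,1,0,0,0,0,0,0,1,0,0,0,0,0,0,1]'; python3 -m pendant '[0,0,3,0,0,0,1,0,0,10,0,0,0,1,0,0,20,0,0,0,1,0,0,30,0,0,0,1,0,0,30,0,0,0,1,-30,0,10,0,0,0,1,-35,0,0,0,0,0,1,-35,0,0,0,0,0,1]'; python3 -m pendant '[-35,0,0,0,0,0,1,-35,0,0,0,0,0,1,0,0,0,0,0,0,1,0,0,0,0,0,0,1,0,0,0,0,0,0,1,0,0,0,0,0,0,1,0,0,0,0,0,0,1,0,0,0,0,0,0,1]'; python3 - <<'E'
from rig import robot
import cv2
cv2.imwrite("pics/c7.png",cv2.resize(robot.camera("scene")["image"][160:290,240:460],(800,473),interpolation=2))
E
```

```text
clock: 9.83
ee_pos: [0.5564, 0.001, 0.1489]
orientation: [0.301, 0.954, -0.0, 0.0]
wrist_force: [-3.4, 0.4, 12.2]
finger_gap: -0.0001
gripper_force: 6.0
clock: 10.5
ee_pos: [0.4553, 0.001, 0.2511]
orientation: [0.301, 0.954, -0.0, 0.0]
wrist_force: [-0.4, -0.5, -0.3]
finger_gap: 0.0
gripper_force: 0.0
clock: 11.17
ee_pos: [0.3869, 0.0009, 0.2502]
orientation: [0.301, 0.954, 0.0, -0.0]
wrist_force: [0.9, 0.8, 0.1]
finger_gap: 0.0004
gripper_force: 0.0
```

View pics/c7.png

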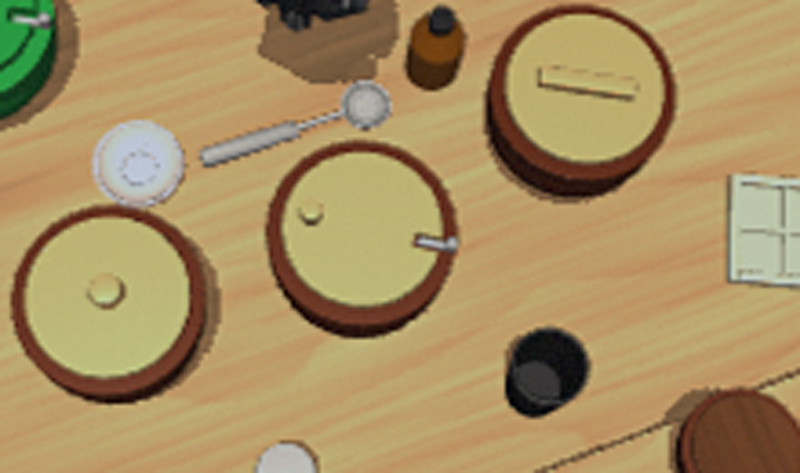

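The lid is down, with the pin in the notch at (435,242) and the stud opposite at (311,212). The bystanders are where they were and the arm is clear.

```bash
python3 -c "from rig import robot; print(robot.sign_off())"
```

```text
the job is handed in; nothing more can be done
None
```

I pushed the stud round until the notch sat over the pin, pressed the lid down about 9 mm until it stopped firmly at its home height, and handed the job in at about 11 s with the arm clear; nothing else looked moved in the last picture.

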